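Nest the channel offcuts in a lot tray

ROBOT

A 6-joint arm with a two-finger parallel gripper is mounted at the origin on the work surface. World frame = base frame: x ahead of the robot, y to its left, z up, the work surface at z = 0. Lengths are in m, angles in rad, forces in N, time in s.
With the tool pointing down it reaches from about 0.35 to 0.975 m from the base axis. Payload 4.9 kg.
Tool frame: the origin (TCP) lies on the centre line of the jaws, within the pads' length; the fingertips stand 14 mm ahead of it and the grasp point (between the pads) lies 5 mm behind it (manip.nose_length is the distance from the TCP to the fingertips, in m); z points along the fingers, y is the line along which they close (so a half turn about z gives the same grasp; the last joint's range is limited). The gripper opens to 85 mm and grips with 20 to 120 N. Pads are 22 mm wide; open, the fingers measure 114 mm over their backs; the gripper's body (76 mm by 85 mm) begins 54 mm behind the grasp point. The pads swing forward as they close: fully open they stand 13 mm farther back than shut.
Start: joints at [1.117, 0.053, 1.613, -0, 1.476, -0.119], TCP at [0.205, 0.59, 0.245] pointing down, gripper open.
Joint ranges: [-3.01, 3.01], [-1.01, 2.22], [0.06, 2.58], [-1.02, 4.17], [0.09, 2.62], [-3.14, 3.14]. Speed limits (rad/s): [2.57, 2.57, 3.14, 3.14, 3.14, 3.14].

INTERFACE

Orientations are given as a unit quaternion [w, x, y, z].
In Python, from plant import manip, imaging gives the robot as it stands.
- The arm moves only by the tool play_rows, never from a script. Its argument "commands" is a list of rows, each a list of 6 numbers: the shift along the tool's x, y, z in mm, then the turn, a rotation vector about the tool's x, y, z in degrees. A call has 1 to 5 rows; each row shifts and turns the commanded pose from where the row before left it, along the tool's axes as they then stand; what a row does not reach is not made up. A row lasts 1/12 s, in which the tool goes at most 41.7 mm and 7.16 degrees, less where a joint would pass 70% of its speed; a pose out of reach is approached as far as the arm can. A call is refused whole if a number of a shift passes 41.7 or a number of a turn 7.16, either way. A call with a gripper value outside its range is refused whole. "hand" is the finger opening in mm, from 0 to 85.4, set as the call begins (left out, the last holds). The fingers move at their own pace and stop on an object; the grip force is fixed at half the most. Time passes only in rows, so rows that do not move let the fingers close. It gives the time, the measured TCP pose, the force, the opening and the grip force at its end, in the units of the state.
- manip.state(): the state, without advancing time (a new reading comes with each control period).
- imaging.grab_frame(name): name is "side" or "top"; returns a dict with "image" (420x560x3 uint8, red, green, blue), "fx", "fy", "cx", "cy" (pixels), "k1" (the pictures are not rectified: a ray, as slopes to the right and down, at radius r is drawn at 1 + k1 r^2 times it, then the intrinsics apply), "R" (3x3) and "t" (3): a world point X has camera coordinates R X + t. Camera axes: x right, y down, z forward; pixel columns grow to the right and rows downward; lengths in m; the calibration is good to about 2 mm. A picture is of the moment at which its call begins. There is no depth.
- manip.job_done(): hands the job in; it is judged then, once.
The state is a dict: "time": time; "joint_pos": joint angles; "joint_vel": joint speeds; "joint_efforts": joint torques, N m; "tool_pos": TCP position; "tool_rot": TCP orientation; "contact_force": force on the tool from outside, world axes, zero at the start; "ft_torque": the same for the moment, N m; "gripper_width": opening from 0.0 (shut) to 1.0 (fully open); "grasp_force": force on a finger pad.
Only numpy, scipy, OpenCV 4.12 (cv2) and the standard library are available. Lean on these libraries where they do the work, as an engineer would, in place of code of your own. Each camera call takes 0.05 s, during which the arm holds its last target. There are 200 camera calls.

TASK

Pack the three aluminium channel offcuts compactly into the cardboard lot tray: lay the loose wide channel, legs up, alongside the wide one already in the tray, pushed against it side by side with their ends level. Then nest the narrow channel, legs down, over the joint between them, one of its legs down inside each wide channel and resting on its floor, ends level too. Lower it in rather than dropping it, and leave the other tools and oddments where they are.

Things in the scene. Friction and masses are not known exactly. Their poses are not given: they have to be found in the camera images.
- tray: Open shallow cardboard tray, fixed to the table, 212 x 212 mm outside, 200 x 200 mm inside, walls 18 mm high and 6 mm thick, floor 4 mm thick (its top 4 mm above the table). Origin: centre of its underside; x and y along its sides, z up.
- tray_channel: Wide aluminium U-channel lying legs up in the tray, near the tray's -y wall and 8 to 19 mm from it, loose, about 0.2 kg: 150 mm long (its x), 50 mm wide outside (its y), 30 mm high, web and both legs 5 mm thick (40 mm clear inside). Origin: centre of the underside of its web; z up. There is room for the other wide channel on its +y side. Slides under a light push.
- loose_channel: The loose wide U-channel, same size as the one in the tray, about 0.2 kg, lying legs up on the table to the left of the tray. Origin: centre of the underside of its web; x along its length, y across, z up.
- narrow_channel: Narrow aluminium U-channel lying legs down (flipped) on the table to the left of the tray, about 0.18 kg: 150 mm long (its x), 34 mm wide outside (its y), 32 mm high, 5 mm thick (24 mm clear between its legs). Origin: centre of its underside, level with the tips of its legs; z up, so its flat back is 32 mm above the origin. Nested, it stands on its leg tips 5 mm above the wide channels' undersides.
- hammer: Bystander: hammer lying on the table beyond the work. Origin: underside.
- screwdriver: Bystander: screwdriver lying on the table to the far left. Origin: underside.
- angle: Bystander: short dark steel angle offcut, 120 x 40 x 40 mm, on the left of the table. Origin: centre of its underside.
- jar: Bystander: closed jar, 60 mm across and 80 mm high, beyond the channels. Origin: centre of its underside.
Not all that is in view belongs to the job. What is shaped like the narrow_channel but turquoise is not meant.

How it is judged:
On the way:
1. the loose wide channel lies let go, legs up on the tray's floor (z of loose_channel in the frame of tray below 0.008 m and angle between loose_channel's own z axis and vertical below 0.06 rad and x of loose_channel in the frame of tray between -0.1 and 0.1 m and y of loose_channel in the frame of tray between -0.1 and 0.1 m and contact force between the fingers and loose_channel below 0.1 N), for 0.1 s.
At the end, for the whole second after the job is handed in: Wide channels flat, legs up on the tray floor, side by side, gap under 5 mm, parallel within 0.08 rad, ends level within 15 mm; narrow one legs down over their joint, a leg in each, leg tips within 4 mm of their floors, level (0.06 rad), ends within 15 mm; all at rest (z of each of tray_channel, loose_channel in the frame of tray below 0.008 m and angle between each of tray_channel, loose_channel, narrow_channel's own z axis and vertical below 0.06 rad and x of tray_channel in the frame of tray between -0.1 and 0.1 m and y of tray_channel in the frame of tray between -0.1 and 0.1 m and x of loose_channel in the frame of tray between -0.1 and 0.1 m and y of loose_channel in the frame of tray between -0.1 and 0.1 m and y of loose_channel in the frame of tray_channel between -0.055 and 0.055 m and x of loose_channel in the frame of tray_channel between -0.015 and 0.015 m and angle between the x axis of loose_channel and the x axis of tray_channel, either way round below 0.08 rad and z of narrow_channel in the frame of tray_channel below 0.009 m and z of narrow_channel in the frame of loose_channel below 0.009 m and z of narrow_channel in the frame of tray above 0.005 m and angle between the x axis of narrow_channel and the x axis of tray_channel, either way round below 0.2 rad and horizontal distance between narrow_channel and tray_channel above 0.015 m and horizontal distance between narrow_channel and loose_channel above 0.015 m and y of narrow_channel in the frame of tray_channel between -0.04 and 0.04 m and y of narrow_channel in the frame of loose_channel between -0.04 and 0.04 m and x of narrow_channel in the frame of tray_channel between -0.015 and 0.015 m and x of narrow_channel in the frame of loose_channel between -0.015 and 0.015 m and linear speed of each of tray_channel, loose_channel, narrow_channel below 0.01 m/s); the robot touches nothing.
It fails at once if a bystander was moved more than 30 mm (distance of any of hammer, screwdriver, angle, jar from where it was at the start of the episode above 0.03 m).
It fails at once if the narrow channel was let go above the wide ones, more than about 20 mm over their legs (contact force between the fingers and narrow_channel below 0.01 N and z of narrow_channel in the frame of tray_channel above 0.05 m and horizontal distance between narrow_channel and tray_channel below 0.06 m).
It also fails if it takes over 67 s, if anything falls off the work surface, if the arm or the gripper's body presses on something with over 40 N, if the wrist force passes 120 N, or if a joint passes its speed limit or range.

## Working session

There is one attempt and no reset: what is moved stays moved. The work goes in short steps, Python scripts to look and compute and a tool call to move; the robot and the scene stay as the last step left them, time stands still between calls to the robot, and variables do not carry over. Pictures are saved under pics/ and viewed, at most 10 in all, crops included, and the job is handed in when it is done.

Besides the shell and the picture viewer there is one more tool, called by a JSON object that holds its "method" and its "body", one argument or row to a line. play_rows: Moves the arm, as the interface text tells. Its arguments: {"type":"object","properties":{"commands":{"type":"array","items":{"type":"array","items":{"type":"number"}}},"hand":{"type":"number"}},"required":["commands"]}

```bash
ls; mkdir -p pics; python3 - <<'E'
from plant import manip, imaging
import cv2,pickle
for n in("top","side"):
    f=imaging.grab_frame(n); pickle.dump(f,open(f"{n}.pkl","wb"))
    cv2.imwrite(f"pics/{n}0.png",f["image"][:,:,::-1]); print(n,{k:f[k] for k in f if k!="image"})
s=manip.state();print(s)
E
```

```text
pics
top {'fx': 385.06951374499215, 'fy': 385.06951374499215, 'cx': 279.6820995510722, 'cy': 213.85541262046382, 'k1': -0.06772935130343005, 'R': array([[ 0.01236058, -0.99968131, -0.02201127],
       [-0.99665757, -0.01053949, -0.08100997],
       [ 0.08075217,  0.02293903, -0.99647021]]), 't': array([0.09408859, 0.54142128, 0.82241607])}
side {'fx': 533.5764702016178, 'fy': 533.5764702016178, 'cx': 283.08049784963373, 'cy': 205.93988394066943, 'k1': -0.20118500430059005, 'R': array([[ 0.987357  , -0.15791294, -0.01377191],
       [-0.11938408, -0.6836641 , -0.71996586],
       [ 0.10427657,  0.71250748, -0.69387282]]), 't': array([-0.54428777,  0.14569676,  1.31811279])}
{'time': 0.1, 'joint_pos': array([ 1.11699899e+00,  5.33047727e-02,  1.61416674e+00, -6.57349299e-07,
        1.47598893e+00, -1.18981797e-01]), 'joint_vel': array([-2.02128348e-03, -2.68168020e-03, -2.08410938e-03, -2.77387973e-04,
       -3.43426877e-04, -8.57472489e-05]), 'joint_efforts': array([ 5.27819111e-05, -3.94901097e+01, -3.71362996e+01, -8.65283550e-05,
        3.97232405e-03,  3.66617269e-05]), 'tool_pos': array([0.20512298, 0.58981041, 0.24417129]), 'tool_rot': array([-2.63502363e-04,  1.66626816e-01,  9.86019590e-01, -8.95948430e-04]), 'contact_force': array([ 0.21815896, -0.2635699 ,  0.28604338]), 'ft_torque': array([0.0095422 , 0.0374292 , 0.08030174]), 'grasp_force': 0.0, 'gripper_width': 1.00036520161296}
```

View pics/top0.png

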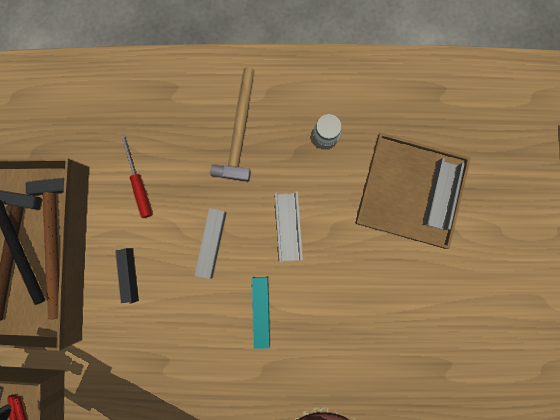

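View pics/side0.png

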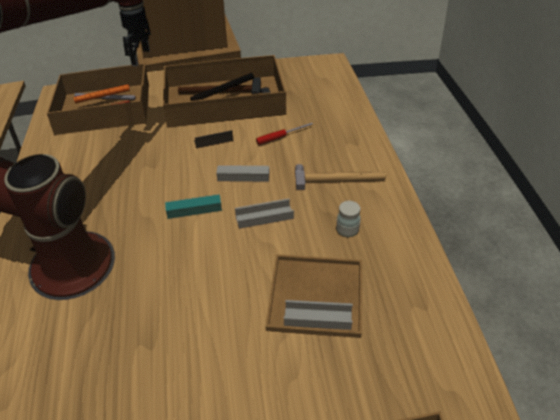

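Candidates for the narrow channel (top view): grey bar at (210,243), turquoise bar at (261,312, excluded by colour) and dark angle at (127,275). The wide loose one with an open top is at (288,227), and the tray with its channel is at (412,190) and (444,195). I'll fit box silhouettes and check the choice in a close crop.

```bash
cat > h.py <<'E'
import numpy as np,cv2,pickle
from scipy.optimize import minimize
from plant import manip, imaging
DIM={'L':(.15,.05,.03),'N':(.15,.034,.032),'T':(.212,.212,.018)}
def proj(f,P):
    c=np.asarray(P)@f['R'].T+f['t']; s=c[:,:2]/c[:,2:]; s=s*(1+f['k1']*(s**2).sum(1,keepdims=True))
    return s*[f['fx'],f['fy']]+[f['cx'],f['cy']]
def unproj(f,uv,z):
    d=(np.array(uv,float)-[f['cx'],f['cy']])/[f['fx'],f['fy']]; s=d.copy()
    for _ in range(10): s=d/(1+f['k1']*(s@s))
    r=f['R'].T@[s[0],s[1],1]; o=-f['R'].T@f['t']; return o+r*(z-o[2])/r[2]
def box(k,p,z0=0):
    l,w,h=DIM[k]; x,y,a=p; c,s=np.cos(a),np.sin(a)
    return np.array([[x+c*i*l/2-s*j*w/2,y+s*i*l/2+c*j*w/2,z0+m*h] for i in(-1,1) for j in(-1,1) for m in(0,1)])
S=16
def rast(f,k,p,z0,sh):
    h=cv2.convexHull(proj(f,box(k,p,z0)).astype(np.float32))
    m=np.zeros((sh[0]*4,sh[1]*4),np.uint8)
    cv2.fillConvexPoly(m,np.round((h*4+1.5)*S).astype(np.int32),255,shift=4)
    return cv2.resize(m,(sh[1],sh[0]),interpolation=cv2.INTER_AREA)/255.
def fit(k,p0,data,z0=0):
    # data: list of (frame, mask)
    p0=np.array(p0,float); sc=np.array([.01,.01,.1])
    cost=lambda q: sum(np.abs(rast(f,k,p0+q*sc,z0,m.shape)-m).sum()/m.sum() for f,m in data)
    best=None
    for st in ([0,0,0],[0,0,1],[0,0,-1]):
        r=minimize(cost,st,method='Nelder-Mead',options=dict(initial_simplex=np.array(st)+np.array([[0,0,0],[1,0,0],[0,1,0],[0,0,1]])*1.0,xatol=.005,fatol=1e-4))
        if best is None or r.fun<best.fun: best=r
    return p0+best.x*sc,best.fun
def mask(f,cond,uv,r):
    hsv=cv2.cvtColor(f['image'],cv2.COLOR_RGB2HSV); m=cond(hsv).astype(np.uint8)
    w=np.zeros_like(m); u,v=map(int,uv); w[max(v-r,0):v+r,max(u-r,0):u+r]=1
    m=m*w; n,l,st,c=cv2.connectedComponentsWithStats(cv2.morphologyEx(m,cv2.MORPH_CLOSE,np.ones((5,5),np.uint8)))
    i=1+np.argmax(st[1:,4]); o=(l==i).astype(np.uint8)
    cn,_=cv2.findContours(o,cv2.RETR_EXTERNAL,cv2.CHAIN_APPROX_NONE); o[:]=0; cv2.drawContours(o,cn,-1,1,-1)
    return o.astype(float)
silver=lambda h:(h[...,1]<75)&(h[...,2]>60)
E
python3 - <<'E'
from h import *
T,Sd=[pickle.load(open(n+'.pkl','rb')) for n in('top','side')]
for n,k,u,us,z in(('loose','L',(288,227),(264,213),0),('narrow','N',(210,243),(243,173),0),('trayc','L',(444,195),(318,314),.004)):
    mt=mask(T,silver,u,50);ms=mask(Sd,silver,us,42)
    p=unproj(T,u,.03);print(n,'guess',p,mt.sum(),ms.sum())
    for d in([(T,mt)],[(Sd,ms)],[(T,mt),(Sd,ms)]):
        print(np.round(fit(k,(p[0],p[1],0),d,z)[0],4),round(fit(k,(p[0],p[1],0),d,z)[1],3))
# tray top corners by rough pixels
for uv in((380,135),(467,159),(449,247),(357,223)): print('tray corner',unproj(T,uv,.018))
a=cv2.resize(T['image'][180:290,195:310],None,fx=3.47,fy=3.47,interpolation=cv2.INTER_CUBIC)
b=cv2.resize(T['image'][130:254,352:472],None,fx=3.3,fy=3.3,interpolation=cv2.INTER_CUBIC)
o=np.zeros((max(a.shape[0],b.shape[0]),a.shape[1]+b.shape[1],3),np.uint8);o[:a.shape[0],:a.shape[1]]=a;o[:b.shape[0],a.shape[1]:]=b
cv2.imwrite('pics/crop1.png',o[:,:800,::-1])
E
```

```text
loose guess [0.51130889 0.0817207  0.03      ] 1603.0 1117.0
[0.5132 0.0814 0.0816] 0.04
[0.5125 0.0819 0.0687] 0.101
[0.5133 0.0815 0.0806] 0.142
narrow guess [0.47444431 0.25116052 0.03      ] 1250.0 770.0
[ 0.4749  0.2535 -0.1867] 0.037
[ 0.4734  0.2556 -0.1787] 0.112
[ 0.4748  0.2536 -0.1879] 0.155
trayc guess [ 0.58504372 -0.25984793  0.03      ] 1619.0 1706.0
[ 0.5882 -0.2653 -0.2518] 0.178
[ 0.588  -0.2624 -0.2421] 0.055
[ 0.5888 -0.2638 -0.2442] 0.255
tray corner [ 0.72110023 -0.1231543   0.018     ]
tray corner [ 0.66905277 -0.31980351  0.018     ]
tray corner [ 0.47141869 -0.27349906  0.018     ]
tray corner [ 0.52232273 -0.070025    0.018     ]
```

View pics/crop1.png

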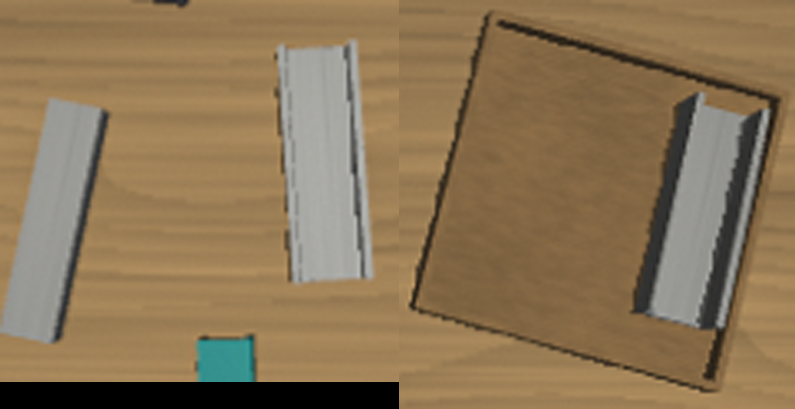

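Crop check: the left grey bar is solid-backed, so it is the narrow channel legs down. The right one is open with legs up, so it is the loose wide channel. The turquoise bar is excluded. Next: refine the tray and its channel, and work out the first move.

```bash
cat >> h.py <<'E'
def go(x,y,z,yaw):
    """turn first (with dz), then xy shift in final tool axes; yaw = world heading of channel x; tool y along channel y"""
    s=manip.state(); w,a,b,c=s['tool_rot']; 
    ty=np.array([2*(a*b-w*c),1-2*(a*a+c*c)]); h=np.arctan2(ty[1],ty[0]); tgt=yaw+np.pi/2
    d=(tgt-h+np.pi/2)%np.pi-np.pi/2
    e=np.array([x,y])-s['tool_pos'][:2]; tf=h+d; yv=np.array([np.cos(tf),np.sin(tf)]); xv=np.array([-np.sin(tf),np.cos(tf)])
    # tool z down: x = y x z
    xv=np.array([-yv[1],yv[0]])
    print('pos',np.round(s['tool_pos'],4),'turn about tool z deg %.2f'%-np.degrees(d),'shift mm x %.1f y %.1f z %.1f'%(1e3*e@xv,1e3*e@yv,-1e3*(z-s['tool_pos'][2])),'t',round(s['time'],2),'w',round(s['gripper_width'],3))
E
python3 - <<'E'
from h import *
T,Sd=[pickle.load(open(n+'.pkl','rb')) for n in('top','side')]
hs=cv2.cvtColor(T['image'],cv2.COLOR_RGB2HSV); print('dark leg hsv',hs[195,432],'wood',hs[190,400])
for th in (75,100):
    c=lambda h:(h[...,1]<th)
    m=mask(T,c,(444,195),50)
    print(m.sum(),fit('L',(.588,-.263,-.245),[(T,m)],.004))
# tray: fit footprint outline of dark-brown/tray via edges: test projected corners
for p in((.596,-.1966,-.245),): print(proj(T,box('T',p))[1::2].round(1), proj(Sd,box('T',p))[1::2].round(1))
print(manip.nose_length)
go(.5115,.1039,.075,.0807)
E
```

```text
dark leg hsv [ 0  0 49] wood [ 17 126 132]
1865.0 (array([ 0.58888738, -0.26375791, -0.2427249 ]), np.float64(0.05572832886505809))
1909.0 (array([ 0.58833634, -0.2632244 , -0.24346929]), np.float64(0.05955689766739593))
[[449.1 248.8]
 [356.1 224.6]
 [469.2 157.3]
 [378.3 133.5]] [[265.  326.2]
 [274.4 253.6]
 [361.7 332. ]
 [360.7 258.3]]
0.014
pos [0.2051 0.5898 0.2442] turn about tool z deg -23.81 shift mm x -266.2 y -509.0 z 169.2 t 0.1 w 1.0
```

{"method": "play_rows", "body": {
  "commands": [
    [0,0,20,0,0,-5.95],
    [0,0,20,0,0,-5.95],
    [0,0,20,0,0,-5.95],
    [0,0,20,0,0,-5.96]
  ],
  "hand": 26
}}

```text
time: 0.43
tool_pos: [0.2052, 0.5899, 0.1639]
tool_rot: [-0.0, -0.043, 0.999, -0.0]
contact_force: [0.6, -0.1, -0.0]
gripper_width: 0.449
grasp_force: 0.0
```

{"method": "play_rows", "body": {
  "commands": [
    [-17.7,-33.9,0,0,0,0],
    [-17.7,-33.9,0,0,0,0],
    [-17.7,-33.9,0,0,0,0],
    [-17.7,-33.9,0,0,0,0],
    [-17.7,-33.9,0,0,0,0]
  ]
}}

```text
time: 0.85
tool_pos: [0.3075, 0.4267, 0.1646]
tool_rot: [-0.0, -0.041, 0.999, -0.0]
contact_force: [-0.6, 0.0, 0.5]
gripper_width: 0.305
grasp_force: 0.0
```

{"method": "play_rows", "body": {
  "commands": [
    [-17.7,-33.9,0,0,0,0],
    [-17.7,-33.9,0,0,0,0],
    [-17.7,-33.9,0,0,0,0],
    [-17.7,-33.9,0,0,0,0],
    [-17.7,-33.9,0,0,0,0]
  ]
}}

```text
time: 1.27
tool_pos: [0.4094, 0.2649, 0.165]
tool_rot: [-0.0, -0.04, 0.999, -0.0]
contact_force: [0.6, 0.4, -0.4]
gripper_width: 0.302
grasp_force: 0.0
```

{"method": "play_rows", "body": {
  "commands": [
    [-17.7,-33.9,10,0,0,0],
    [-17.7,-33.9,20,0,0,0],
    [-17.7,-33.9,20,0,0,0],
    [-17.7,-33.9,20,0,0,0],
    [-17.7,-33.9,19,0,0,0]
  ]
}}

```text
time: 1.68
tool_pos: [0.5086, 0.1072, 0.0777]
tool_rot: [-0.0, -0.04, 0.999, 0.0]
contact_force: [1.8, 0.4, 0.8]
gripper_width: 0.3
grasp_force: 0.0
```

{"method": "play_rows", "body": {
  "commands": [
    [0,0,0,0,0,0],
    [0,0,0,0,0,0],
    [0,0,0,0,0,0]
  ]
}}

```text
time: 1.93
tool_pos: [0.5081, 0.1091, 0.0786]
tool_rot: [-0.0, -0.04, 0.999, 0.0]
contact_force: [0.8, 0.3, 1.2]
gripper_width: 0.307
grasp_force: 0.0
```

```bash
python3 - <<'E'
from h import *
print(manip.state()['tool_rot']);go(.5115,.1039,.022,.0807)
f=imaging.grab_frame('top');g=imaging.grab_frame('side')
u=proj(f,[[.5115,.1039,.03]])[0].astype(int);v=proj(g,[[.5115,.1039,.03]])[0].astype(int)
c=lambda i,p:cv2.resize(i[max(p[1]-60,0):p[1]+60,p[0]-60:p[0]+60],(400,400),interpolation=2)
cv2.imwrite('pics/g1.png',np.hstack([c(f['image'],u),c(g['image'],v)])[:,:,::-1])
E
```

```text
[-4.42169444e-04 -4.00979268e-02  9.99195639e-01  1.87734638e-04]
pos [0.5081 0.1091 0.0786] turn about tool z deg -0.03 shift mm x -3.0 y -5.5 z 56.6 t 1.93 w 0.307
```

View pics/g1.png

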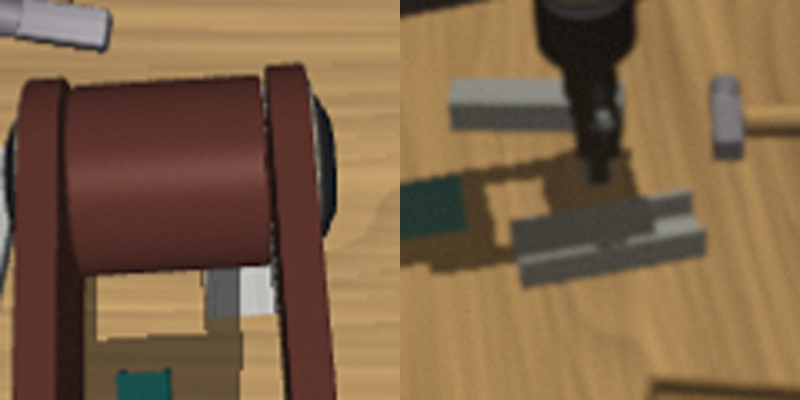

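The side crop shows the fingers (595,170) above the loose channel's far leg (600,215), so the aim is right. Next I correct 3/5.5 mm, descend and close.

{"method": "play_rows", "body": {
  "commands": [
    [-3,-5.5,0,0,0,0],
    [0,0,18,0,0,0],
    [0,0,18,0,0,0],
    [0,0,12,0,0,0],
    [0,0,7,0,0,0]
  ]
}}

```text
time: 2.45
tool_pos: [0.5108, 0.1042, 0.0225]
tool_rot: [-0.001, -0.041, 0.999, -0.0]
contact_force: [-0.9, -0.1, 0.1]
gripper_width: 0.304
grasp_force: 0.0
```

{"method": "play_rows", "body": {
  "commands": [
    [0,0,0,0,0,0],
    [0,0,0,0,0,0]
  ]
}}

```text
time: 2.62
tool_pos: [0.5118, 0.104, 0.0239]
tool_rot: [-0.0, -0.041, 0.999, -0.0]
contact_force: [-0.4, -0.6, 0.9]
gripper_width: 0.304
grasp_force: 0.0
```

{"method": "play_rows", "body": {
  "commands": [
    [0,0,0,0,0,0],
    [0,0,0,0,0,0],
    [0,0,0,0,0,0],
    [0,0,0,0,0,0],
    [0,0,0,0,0,0]
  ],
  "hand": 0
}}

```text
time: 3.03
tool_pos: [0.5129, 0.1039, 0.0252]
tool_rot: [0.001, -0.04, 0.999, 0.0]
contact_force: [-0.4, -0.3, 6.2]
gripper_width: 0.04
grasp_force: 62.0
```

{"method": "play_rows", "body": {
  "commands": [
    [0,0,0,0,0,0],
    [0,0,0,0,0,0],
    [0,0,0,0,0,0]
  ]
}}

```text
time: 3.28
tool_pos: [0.5129, 0.1039, 0.0252]
tool_rot: [0.001, -0.04, 0.999, 0.0]
contact_force: [-0.3, 0.1, 6.4]
gripper_width: 0.04
grasp_force: 62.0
```

{"method": "play_rows", "body": {
  "commands": [
    [0,0,-10,0,0,0],
    [0,0,-20,0,0,0],
    [0,0,-25,0,0,0],
    [0,0,-20,0,0,0],
    [0,0,0,0,0,0]
  ]
}}

```text
time: 3.7
tool_pos: [0.5147, 0.1039, 0.1036]
tool_rot: [0.004, -0.04, 0.999, 0.0]
contact_force: [1.0, 0.2, 0.2]
gripper_width: 0.04
grasp_force: 60.9
```

```bash
python3 - <<'E'
from h import *
y=-.243; 
# loose target: 0.0535 along +y of tray channel; leg grip +0.0225
for off in (.060,.0505):
    n=np.array([-np.sin(y),np.cos(y)]); p=np.array([.5885,-.2634])+n*(off+.0225)
    go(*p,.1,y)
print(manip.state()['contact_force'],manip.state()['tool_rot'])
g=imaging.grab_frame('side');v=proj(g,[[.51,.09,.08]])[0].astype(int)
cv2.imwrite('pics/l1.png',cv2.resize(g['image'][v[1]-70:v[1]+70,v[0]-80:v[0]+80],(640,560),interpolation=2)[:,:,::-1])
E
```

```text
pos [0.5147 0.1039 0.1036] turn about tool z deg 18.55 shift mm x -160.0 y -256.2 z 3.6 t 3.7 w 0.04
pos [0.5147 0.1039 0.1036] turn about tool z deg 18.55 shift mm x -160.0 y -265.7 z 3.6 t 3.7 w 0.04
[0.99134588 0.17624138 0.18748813] [ 4.07756692e-03 -4.03723096e-02  9.99176385e-01  3.51485009e-05]
```

View pics/l1.png

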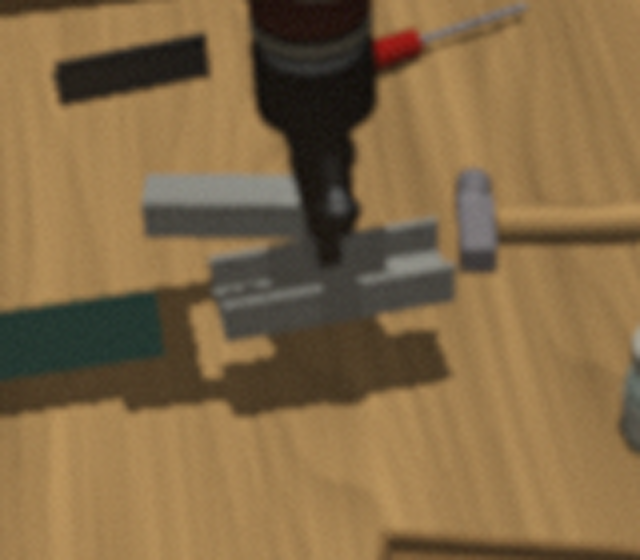

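The side crop shows the channel held level by its far leg, well clear of the table. Carry it to the tray.

{"method": "play_rows", "body": {
  "commands": [
    [0,0,-8,0,0,6.18],
    [0,0,-8,0,0,6.18],
    [0,0,-8,0,0,6.18],
    [-8,-13,0,0,0,0],
    [-16,-25,0,0,0,0]
  ]
}}

```text
time: 4.17
tool_pos: [0.5243, 0.0626, 0.1209]
tool_rot: [-0.002, 0.119, 0.993, 0.0]
contact_force: [1.1, 0.3, -1.9]
gripper_width: 0.04
grasp_force: 60.9
```

{"method": "play_rows", "body": {
  "commands": [
    [-17,-27,0,0,0,0],
    [-20,-32,0,0,0,0],
    [-20,-32,0,0,0,0],
    [-20,-32,0,0,0,0],
    [-20,-32,0,0,0,0]
  ]
}}

```text
time: 4.58
tool_pos: [0.5816, -0.114, 0.1201]
tool_rot: [-0.002, 0.121, 0.993, 0.0]
contact_force: [0.8, 0.7, -1.3]
gripper_width: 0.041
grasp_force: 60.9
```

{"method": "play_rows", "body": {
  "commands": [
    [-20,-32,0,0,0,0],
    [-14,-20,0,0,0,0],
    [-7,-11,0,0,0,0],
    [0,0,0,0,0,0],
    [0,0,0,0,0,0]
  ]
}}

```text
time: 5.0
tool_pos: [0.6065, -0.1832, 0.1209]
tool_rot: [-0.002, 0.122, 0.993, 0.001]
contact_force: [0.9, 0.7, -2.6]
gripper_width: 0.039
grasp_force: 60.9
```

```bash
python3 - <<'E'
from h import *
y=-.243; n=np.array([-np.sin(y),np.cos(y)]); p=np.array([.5885,-.2634])+n*(.06+.0225)
go(*p,.03,y); print(manip.state()['tool_rot'])
g=imaging.grab_frame('side');t=imaging.grab_frame('top');v=proj(g,[[.6,-.19,.06]])[0].astype(int);u=proj(t,[[.6,-.19,.06]])[0].astype(int)
c=lambda i,p:cv2.resize(i[p[1]-75:p[1]+75,p[0]-65:p[0]+65],(400,460),interpolation=2)
cv2.imwrite('pics/p1.png',np.hstack([c(t['image'],u),c(g['image'],v)])[:,:,::-1])
E
```

```text
pos [ 0.6065 -0.1832  0.1209] turn about tool z deg -0.04 shift mm x -1.9 y 0.3 z 90.9 t 5.0 w 0.039
[-1.65949103e-03  1.21516802e-01  9.92587654e-01  8.13188501e-04]
```

View pics/p1.png

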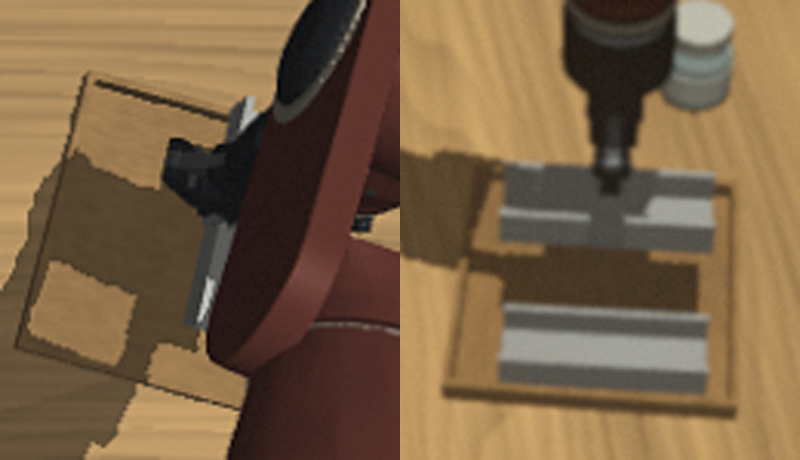

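{"method": "play_rows", "body": {
  "commands": [
    [-3,0,25,0,0,0],
    [0,0,25,0,0,0],
    [0,0,20,0,0,0],
    [0,0,12,0,0,0],
    [0,0,4,0,0,0]
  ]
}}

```text
time: 5.52
tool_pos: [0.6083, -0.1822, 0.0338]
tool_rot: [-0.003, 0.12, 0.993, 0.001]
contact_force: [-0.5, 0.5, -1.5]
gripper_width: 0.036
grasp_force: 60.8
```

{"method": "play_rows", "body": {
  "commands": [
    [0,0,2,0,0,0],
    [0,0,2,0,0,0],
    [0,0,0,0,0,0]
  ]
}}

```text
time: 5.77
tool_pos: [0.6113, -0.1845, 0.0341]
tool_rot: [0.001, 0.121, 0.993, -0.0]
contact_force: [-0.5, 0.0, -0.3]
gripper_width: 0.044
grasp_force: 60.9
```

{"method": "play_rows", "body": {
  "commands": [
    [0,0,1,0,0,0],
    [0,0,0,0,0,0]
  ]
}}

```text
time: 5.93
tool_pos: [0.6112, -0.1847, 0.033]
tool_rot: [0.001, 0.121, 0.993, -0.0]
contact_force: [0.4, 0.3, -1.0]
gripper_width: 0.041
grasp_force: 60.9
```

{"method": "play_rows", "body": {
  "commands": [
    [0,0,1.5,0,0,0],
    [0,0,0,0,0,0],
    [0,0,1,0,0,0],
    [0,0,0,0,0,0]
  ]
}}

```text
time: 6.27
tool_pos: [0.6105, -0.1845, 0.0293]
tool_rot: [0.0, 0.121, 0.993, -0.0]
contact_force: [-0.7, -0.0, -0.8]
gripper_width: 0.036
grasp_force: 61.0
```

{"method": "play_rows", "body": {
  "commands": [
    [0,0,1,0,0,0],
    [0,0,0,0,0,0]
  ]
}}

```text
time: 6.43
tool_pos: [0.6107, -0.1845, 0.0292]
tool_rot: [0.0, 0.121, 0.993, -0.0]
contact_force: [-2.9, 1.2, 3.0]
gripper_width: 0.041
grasp_force: 61.6
```

```bash
python3 - <<'E'
from h import *
y=-.243; n=np.array([-np.sin(y),np.cos(y)]); p=np.array([.5885,-.2634])+n*(.05+.0225)
go(*p,.0292,y); print(manip.state()['contact_force'])
E
```

```text
pos [ 0.6107 -0.1845  0.0292] turn about tool z deg 0.01 shift mm x 2.6 y -9.4 z -0.0 t 6.43 w 0.041
[-2.87203917  1.1566862   3.00888616]
```

On the floor (z matches, upward force). Push it against the tray channel.

{"method": "play_rows", "body": {
  "commands": [
    [0.5,-3,0,0,0,0],
    [0.5,-3,0,0,0,0],
    [0,-3,0,0,0,0],
    [0,-2,0,0,0,0],
    [0,-2,0,0,0,0]
  ]
}}

```text
time: 6.85
tool_pos: [0.6071, -0.1968, 0.0292]
tool_rot: [0.001, 0.121, 0.993, 0.0]
contact_force: [1.8, 4.0, 5.5]
gripper_width: 0.042
grasp_force: 62.0
```

{"method": "play_rows", "body": {
  "commands": [
    [0,-1,0,0,0,0],
    [0,0,0,0,0,0],
    [0,0,0,0,0,0]
  ]
}}

```text
time: 7.1
tool_pos: [0.6068, -0.198, 0.0292]
tool_rot: [0.001, 0.121, 0.993, 0.0]
contact_force: [0.3, 3.0, 5.5]
gripper_width: 0.04
grasp_force: 61.9
```

{"method": "play_rows", "body": {
  "commands": [
    [0,0,0,0,0,0],
    [0,0,0,0,0,0],
    [0,0,0,0,0,0],
    [0,0,0,0,0,0]
  ],
  "hand": 24
}}

```text
time: 7.43
tool_pos: [0.6055, -0.1979, 0.0276]
tool_rot: [-0.001, 0.121, 0.993, -0.0]
contact_force: [-0.1, 1.2, -0.4]
gripper_width: 0.284
grasp_force: 0.0
```

{"method": "play_rows", "body": {
  "commands": [
    [0,0,-15,0,0,0],
    [0,0,-30,0,0,0],
    [0,0,-35,0,0,0],
    [0,0,-20,0,0,0],
    [0,20,0,0,0,0]
  ]
}}

```text
time: 7.85
tool_pos: [0.6143, -0.1823, 0.1368]
tool_rot: [0.006, 0.123, 0.992, -0.003]
contact_force: [1.1, 0.2, 0.4]
gripper_width: 0.279
grasp_force: 0.0
```

{"method": "play_rows", "body": {
  "commands": [
    [15,35,0,0,0,0],
    [17,35,0,0,0,0],
    [17,35,0,0,0,0],
    [17,35,0,0,0,0],
    [17,35,0,0,0,0]
  ],
  "hand": 60
}}

```text
time: 8.27
tool_pos: [0.572, 0.0129, 0.1296]
tool_rot: [0.001, 0.121, 0.993, -0.0]
contact_force: [0.4, -0.2, -0.3]
gripper_width: 0.699
grasp_force: 0.0
```

{"method": "play_rows", "body": {
  "commands": [
    [17,35,0,0,0,0],
    [17,35,0,0,0,0],
    [17,35,0,0,0,0],
    [10,20,0,0,0,0],
    [0,0,0,0,0,0]
  ]
}}

```text
time: 8.68
tool_pos: [0.5422, 0.1512, 0.1294]
tool_rot: [0.0, 0.119, 0.993, 0.001]
contact_force: [-0.4, -0.1, -0.2]
gripper_width: 0.703
grasp_force: 0.0
```

```bash
python3 - <<'E'
from h import *
T=imaging.grab_frame('top');g=imaging.grab_frame('side')
go(.4748,.2536,.07,-.1875)
v=proj(g,[[.6,-.22,.02]])[0].astype(int);u=proj(T,[[.6,-.2,.02]])[0].astype(int)
print(u,v)
c=lambda i,p:cv2.resize(i[p[1]-75:p[1]+75,p[0]-65:p[0]+65],(400,460),interpolation=2)
cv2.imwrite('pics/q1.png',np.hstack([c(T['image'],u),c(g['image'],v)])[:,:,::-1])
DIM['P']=(.15,.10,.03)
lo=lambda h:h[...,1]<85
m=mask(T,lo,u,58);ms=mask(g,silver,v,60);print(m.sum(),ms.sum())
for d in([(T,m)],[(g,ms)],[(T,m),(g,ms)]): print(fit('P',(.594,-.239,-.243),d,.004))
E
```

```text
pos [0.5433 0.148  0.1293] turn about tool z deg -3.06 shift mm x 87.0 y 91.0 z 59.3 t 8.78 w 0.7
[415 188] [319 297]
3354.0 2761.0
(array([ 0.59333563, -0.24435455, -0.24354882]), np.float64(0.045839325593087565))
(array([ 0.59473253, -0.23957852, -0.26034886]), np.float64(0.07655793936553251))
(array([ 0.59373069, -0.24426303, -0.24343304]), np.float64(0.13084908423008826))
```

View pics/q1.png

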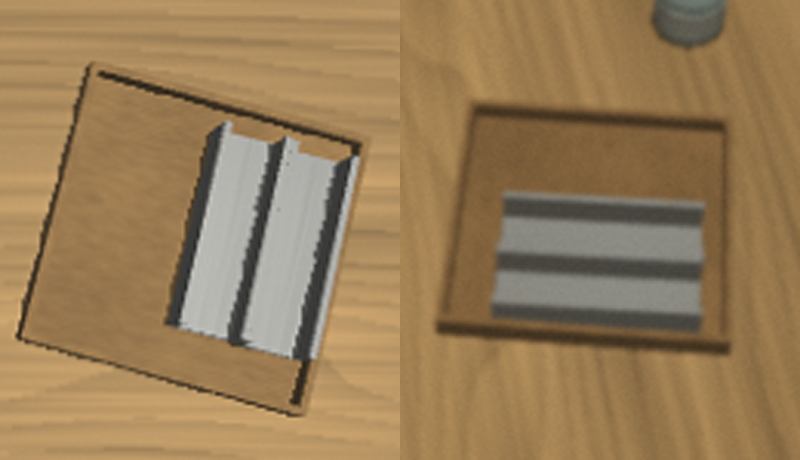

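The pair in the tray lies side by side with ends level (top crop joint ~(262,240)). Joint centre ≈ (0.5945, -0.244), yaw -0.2435, which agrees with the robot's release pose. Now to the narrow channel.

{"method": "play_rows", "body": {
  "commands": [
    [0,0,0,0,0,-3.06],
    [22,23,10,0,0,0],
    [28,29,15,0,0,0],
    [25,26,15,0,0,0],
    [12,13,5,0,0,0]
  ]
}}

```text
time: 9.2
tool_pos: [0.4732, 0.2524, 0.0818]
tool_rot: [-0.002, 0.095, 0.995, -0.001]
contact_force: [-0.4, 0.3, -1.0]
gripper_width: 0.702
grasp_force: 0.0
```

{"method": "play_rows", "body": {
  "commands": [
    [0,0,0,0,0,0],
    [0,0,0,0,0,0],
    [0,0,0,0,0,0]
  ]
}}

```text
time: 9.45
tool_pos: [0.4771, 0.2511, 0.0847]
tool_rot: [0.001, 0.095, 0.995, 0.0]
contact_force: [0.1, 0.6, 0.3]
gripper_width: 0.705
grasp_force: 0.0
```

```bash
python3 - <<'E'
from h import *
go(.4748,.2536,.021,-.1875);print(manip.state()['tool_rot'])
E
```

```text
pos [0.4771 0.2511 0.0847] turn about tool z deg -0.19 shift mm x 2.7 y 2.0 z 63.7 t 9.45 w 0.705
[8.65477839e-04 9.52963061e-02 9.95448574e-01 2.30662230e-05]
```

{"method": "play_rows", "body": {
  "commands": [
    [2.5,2,10,0,0,0],
    [0,0,20,0,0,0],
    [0,0,18,0,0,0],
    [0,0,11,0,0,0],
    [0,0,5,0,0,0]
  ]
}}

```text
time: 9.87
tool_pos: [0.4728, 0.2534, 0.0177]
tool_rot: [-0.001, 0.095, 0.995, -0.001]
contact_force: [0.3, -1.0, -0.1]
gripper_width: 0.705
grasp_force: 0.0
```

{"method": "play_rows", "body": {
  "commands": [
    [0,0,0,0,0,0],
    [0,0,0,0,0,0]
  ]
}}

```text
time: 10.03
tool_pos: [0.4741, 0.2544, 0.0201]
tool_rot: [0.0, 0.095, 0.995, 0.0]
contact_force: [1.1, 0.5, -0.5]
gripper_width: 0.701
grasp_force: 0.0
```

{"method": "play_rows", "body": {
  "commands": [
    [0,0,0,0,0,0],
    [0,0,0,0,0,0],
    [0,0,0,0,0,0],
    [0,0,0,0,0,0],
    [0,0,0,0,0,0]
  ],
  "hand": 15
}}

```text
time: 10.45
tool_pos: [0.4748, 0.2551, 0.0213]
tool_rot: [0.001, 0.094, 0.996, 0.001]
contact_force: [0.0, 0.9, 5.9]
gripper_width: 0.385
grasp_force: 60.7
```

{"method": "play_rows", "body": {
  "commands": [
    [0,0,0,0,0,0],
    [0,0,0,0,0,0]
  ]
}}

```text
time: 10.62
tool_pos: [0.4747, 0.2551, 0.0213]
tool_rot: [0.001, 0.094, 0.996, 0.0]
contact_force: [0.4, -0.7, 6.5]
gripper_width: 0.386
grasp_force: 60.7
```

{"method": "play_rows", "body": {
  "commands": [
    [0,0,-10,0,0,0],
    [0,0,-30,0,0,0],
    [0,0,-35,0,0,0],
    [0,0,-25,0,0,3.2],
    [0,0,0,0,0,0]
  ]
}}

```text
time: 11.03
tool_pos: [0.4769, 0.256, 0.1265]
tool_rot: [0.005, 0.123, 0.992, 0.003]
contact_force: [1.5, 0.3, -0.1]
gripper_width: 0.387
grasp_force: 60.3
```

```bash
python3 - <<'E'
from h import *
go(.5945,-.244,.0303,-.2435);s=manip.state();print(s['grasp_force'],s['tool_rot'])
E
```

```text
pos [0.4769 0.256  0.1265] turn about tool z deg -0.17 shift mm x -234.7 y -456.9 z 96.2 t 11.03 w 0.387
60.30972272157669 [0.00470166 0.12295198 0.99239829 0.00251895]
```

{"method": "play_rows", "body": {
  "commands": [
    [-9,-17,0,0,0,0],
    [-17,-33,0,0,0,0],
    [-17,-33,0,0,0,0],
    [-17,-33,0,0,0,0],
    [-17,-33,0,0,0,0]
  ]
}}

```text
time: 11.45
tool_pos: [0.5108, 0.09, 0.1183]
tool_rot: [-0.001, 0.122, 0.993, -0.0]
contact_force: [1.8, 0.2, -1.8]
gripper_width: 0.385
grasp_force: 60.3
```

{"method": "play_rows", "body": {
  "commands": [
    [-17,-33,0,0,0,0],
    [-17,-33,0,0,0,0],
    [-17,-33,0,0,0,0],
    [-17,-33,0,0,0,0],
    [-17,-33,0,0,0,0]
  ]
}}

```text
time: 11.87
tool_pos: [0.5533, -0.0907, 0.1182]
tool_rot: [-0.001, 0.122, 0.993, 0.0]
contact_force: [0.1, 0.2, -1.4]
gripper_width: 0.385
grasp_force: 60.3
```

{"method": "play_rows", "body": {
  "commands": [
    [-17,-33,0,0,0,0],
    [-17,-33,0,0,0,0],
    [-17,-33,0,0,0,0],
    [-13,-25,0,0,0,0],
    [-8,-17,0,0,0,0]
  ]
}}

```text
time: 12.28
tool_pos: [0.5893, -0.2461, 0.1181]
tool_rot: [-0.001, 0.123, 0.992, 0.0]
contact_force: [-0.6, -0.3, -1.6]
gripper_width: 0.389
grasp_force: 60.3
```

{"method": "play_rows", "body": {
  "commands": [
    [0,0,0,0,0,0],
    [0,0,0,0,0,0],
    [0,0,0,0,0,0]
  ]
}}

```text
time: 12.53
tool_pos: [0.5891, -0.2425, 0.1183]
tool_rot: [-0.001, 0.122, 0.993, 0.001]
contact_force: [0.6, 0.5, -1.4]
gripper_width: 0.386
grasp_force: 60.3
```

```bash
python3 - <<'E'
from h import *
go(.5945,-.244,.0303,-.2435);s=manip.state();print(s['grasp_force'],s['tool_rot'])
E
```

```text
pos [ 0.5891 -0.2425  0.1183] turn about tool z deg -0.08 shift mm x -5.6 y -0.2 z 88.0 t 12.53 w 0.386
60.2873620390892 [-1.28824388e-03  1.22098733e-01  9.92516827e-01  7.66835621e-04]
```

{"method": "play_rows", "body": {
  "commands": [
    [-5.5,0,10,0,0,0],
    [0,0,20,0,0,0],
    [0,0,15,0,0,0],
    [0,0,8,0,0,0],
    [0,0,0,0,0,0]
  ]
}}

```text
time: 12.95
tool_pos: [0.5933, -0.243, 0.0628]
tool_rot: [-0.003, 0.122, 0.993, 0.001]
contact_force: [-0.2, 0.7, -2.0]
gripper_width: 0.387
grasp_force: 60.3
```

```bash
python3 - <<'E'
from h import *
go(.5945,-.244,.0303,-.2435)
g=imaging.grab_frame('side');t=imaging.grab_frame('top');v=proj(g,[[.6,-.23,.04]])[0].astype(int);u=proj(t,[[.6,-.22,.04]])[0].astype(int)
c=lambda i,p:cv2.resize(i[p[1]-58:p[1]+57,p[0]-50:p[0]+50],(400,460),interpolation=2)
cv2.imwrite('pics/n1.png',np.hstack([c(t['image'],u),c(g['image'],v)])[:,:,::-1])
E
```

```text
pos [ 0.5933 -0.243   0.0628] turn about tool z deg -0.05 shift mm x -1.4 y -0.7 z 32.5 t 12.95 w 0.387
```

View pics/n1.png

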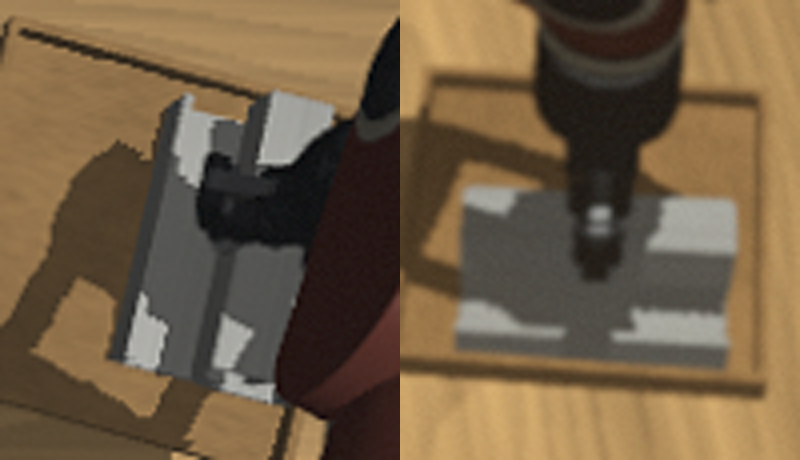

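The narrow channel hovers over the joint (top crop left edge ~(250,150), ends level), as computed. Lower it gently.

{"method": "play_rows", "body": {
  "commands": [
    [-1,-0.5,5,0,0,0],
    [0,0,6,0,0,0],
    [0,0,5,0,0,0],
    [0,0,0,0,0,0]
  ]
}}

```text
time: 13.38
tool_pos: [0.5956, -0.2453, 0.0495]
tool_rot: [-0.001, 0.122, 0.992, 0.0]
contact_force: [-0.4, 0.0, -1.8]
gripper_width: 0.387
grasp_force: 60.3
```

{"method": "play_rows", "body": {
  "commands": [
    [0,0,5,0,0,0],
    [0,0,4,0,0,0],
    [0,0,3,0,0,0],
    [0,0,0,0,0,0]
  ]
}}

```text
time: 13.72
tool_pos: [0.5957, -0.2453, 0.0377]
tool_rot: [-0.001, 0.122, 0.992, 0.0]
contact_force: [-0.1, 0.4, -2.9]
gripper_width: 0.387
grasp_force: 60.3
```

{"method": "play_rows", "body": {
  "commands": [
    [0,0,2,0,0,0],
    [0,0,0,0,0,0],
    [0,0,1,0,0,0],
    [0,0,0,0,0,0]
  ]
}}

```text
time: 14.05
tool_pos: [0.5963, -0.2457, 0.0358]
tool_rot: [0.0, 0.122, 0.992, -0.0]
contact_force: [-0.1, 1.1, -2.1]
gripper_width: 0.392
grasp_force: 60.3
```

{"method": "play_rows", "body": {
  "commands": [
    [0,0,3,0,0,0],
    [0,0,0,0,0,0],
    [0,0,2,0,0,0],
    [0,0,0,0,0,0]
  ]
}}

```text
time: 14.38
tool_pos: [0.5962, -0.2456, 0.0304]
tool_rot: [-0.0, 0.122, 0.992, 0.0]
contact_force: [0.2, -0.4, -1.5]
gripper_width: 0.391
grasp_force: 60.4
```

{"method": "play_rows", "body": {
  "commands": [
    [0,0,1,0,0,0],
    [0,0,0,0,0,0],
    [0,0,0,0,0,0]
  ]
}}

```text
time: 14.63
tool_pos: [0.5965, -0.2458, 0.0303]
tool_rot: [0.0, 0.122, 0.992, -0.0]
contact_force: [-0.8, 1.2, 2.6]
gripper_width: 0.386
grasp_force: 60.7
```

Seated (z = 0.0303 as predicted, upward force). Release slightly and withdraw.

{"method": "play_rows", "body": {
  "commands": [
    [0,0,0,0,0,0],
    [0,0,0,0,0,0],
    [0,0,0,0,0,0],
    [0,0,0,0,0,0]
  ],
  "hand": 45
}}

```text
time: 14.97
tool_pos: [0.5964, -0.2457, 0.0299]
tool_rot: [0.0, 0.122, 0.992, -0.0]
contact_force: [0.4, 0.6, -0.5]
gripper_width: 0.529
grasp_force: 0.0
```

{"method": "play_rows", "body": {
  "commands": [
    [0,0,-8,0,0,0],
    [0,0,-20,0,0,0],
    [0,0,-30,0,0,0],
    [0,0,-35,0,0,0],
    [0,0,-25,0,0,0]
  ]
}}

```text
time: 15.38
tool_pos: [0.597, -0.246, 0.1514]
tool_rot: [0.001, 0.122, 0.992, -0.001]
contact_force: [0.6, -0.6, 1.0]
gripper_width: 0.526
grasp_force: 0.0
```

{"method": "play_rows", "body": {
  "commands": [
    [15,30,-10,0,0,0],
    [17,35,0,0,0,0],
    [17,35,0,0,0,0],
    [17,35,0,0,0,0],
    [17,35,0,0,0,0]
  ]
}}

```text
time: 15.8
tool_pos: [0.5566, -0.0592, 0.1587]
tool_rot: [0.001, 0.123, 0.992, -0.0]
contact_force: [0.5, -0.1, 0.8]
gripper_width: 0.527
grasp_force: 0.0
```

{"method": "play_rows", "body": {
  "commands": [
    [17,35,0,0,0,0],
    [17,35,0,0,0,0],
    [17,35,0,0,0,0],
    [10,20,0,0,0,0],
    [0,0,0,0,0,0]
  ]
}}

```text
time: 16.22
tool_pos: [0.5272, 0.0792, 0.1585]
tool_rot: [0.0, 0.12, 0.993, 0.001]
contact_force: [-0.1, -0.4, 0.7]
gripper_width: 0.525
grasp_force: 0.0
```

```bash
python3 - <<'E'
from h import *
T=imaging.grab_frame('top');g=imaging.grab_frame('side')
v=proj(g,[[.6,-.22,.02]])[0].astype(int);u=proj(T,[[.6,-.2,.02]])[0].astype(int)
c=lambda i,p:cv2.resize(i[p[1]-75:p[1]+75,p[0]-65:p[0]+65],(400,460),interpolation=2)
cv2.imwrite('pics/z1.png',np.hstack([c(T['image'],u),c(g['image'],v)])[:,:,::-1])
E
```

```text
(no output)
```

View pics/z1.png

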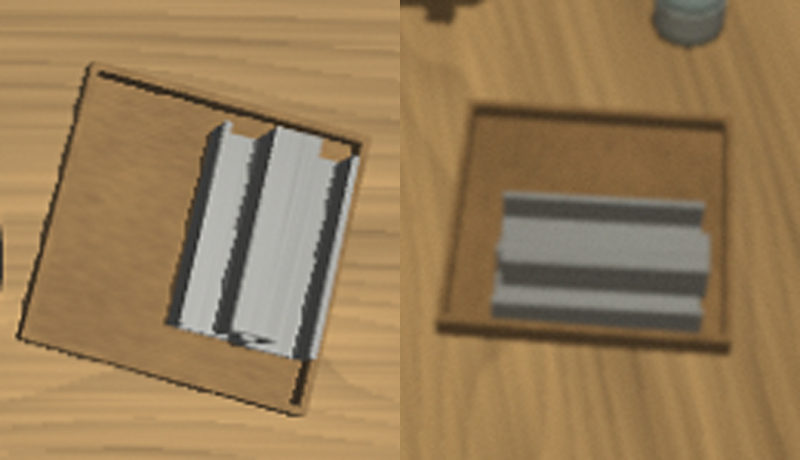

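The final crop shows the narrow channel nested over the joint, level. It overhangs by only about 3–5 mm at the far end ((285,130) top, (707,240) side), which is inside the 15 mm tolerance.

```bash
python3 -c "
from plant import manip
print(manip.job_done())"
```

```text
the job is handed in; nothing more can be done
None
```

I packed all three channels in the tray and handed the job in at about 16 s: the wide ones lie side by side, ends level, and the narrow one sits over their joint about 3–5 mm off level at the ends (limit 15 mm); the hand-in gave no verdict back.

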